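Gauge the gap of a specimen press and hold the blade for the photograph

ROBOT

A 6-joint arm with a two-finger parallel gripper is mounted at the origin on the work surface. World frame = base frame: x ahead of the robot, y to its left, z up, the work surface at z = 0. Lengths are in mm, angles in rad, forces in N, time in s.
With the tool pointing down it reaches from about 275 to 750 mm from the base axis. Payload 10.2 kg.
Tool frame: the origin (TCP) lies midway between the tips of the shut fingers; the grasp point (between the pads) lies 19 mm behind it (ctrl.tcp_to_grasp is the z of the grasp point in the tool frame, in mm); z points along the fingers, y is the direction in which the jaws open and shut (so a half turn about z gives the same grasp; the last joint's range is limited). The gripper opens to 85 mm and grips with 20 to 120 N. Pads are 22 mm wide; open, the fingers measure 114 mm over their backs; the gripper's body (76 mm by 85 mm) begins 54 mm behind the grasp point. The pads swing forward as they close: fully open they stand 13 mm farther back than shut.
Start: joints at [1.014, 0.313, 1.498, -0, 1.331, -0.223], TCP at [172.022, 496.024, 231.294] pointing down, gripper open.
Joint ranges: [-2.94, 2.94], [-0.97, 2.17], [0.19, 2.56], [-1.23, 4.37], [0.02, 3.11], [-2.88, 2.88]. Speed limits (rad/s): [2.39, 2.39, 3.01, 3.14, 3.14, 3.14].

INTERFACE

Orientations are given as a unit quaternion [w, x, y, z].
In Python, from rig import sensors, capture, order, ctrl gives the robot as it stands. The module is installed in compiled form; this text tells all that it offers.
- The arm moves only by the tool play_rows, never from a script. Its argument "deltas" is a list of rows, each a list of 7 numbers: the shift along the world's x, y, z in units of 40 mm (1.0 is 40 mm), then the turn, a rotation vector about the world's x, y, z in units of 6 degrees (1.0 is 6 degrees), then the opening, from -1 (shut) to 1 (fully open). A call has 1 to 8 rows; each row shifts and turns the commanded pose from where the row before left it; what a row does not reach is not made up. A row lasts 1/12 s, in which the tool goes at most 41.7 mm and 7.16 degrees, less where a joint would pass 70% of its speed; a pose out of reach is approached as far as the arm can. A call is refused whole if a number of a shift passes 1 or a number of a turn 1, either way. A call with a gripper value outside its range is refused whole. The fingers move at their own pace and stop on an object; "squeeze" is the grip in N (left out, the last holds). Time passes only in rows, so rows that do not move let the fingers close. It gives the time, the measured TCP pose, the force and the opening at its end, in the units of the state.
- sensors.sense(): the state, without advancing time (a new reading comes with each control period).
- capture(name): name is "scene" or "top" or "wrist"; returns a dict with "pixels" (400x640x3 uint8, red, green, blue), "z_map" (400x640 float32, mm along the optical axis (not along the pixel's ray), 0 where there is no reading), "fx", "fy", "cx", "cy" (pixels), "k1" (the pictures are not rectified: a ray, as slopes to the right and down, at radius r is drawn at 1 + k1 r^2 times it, then the intrinsics apply), "eye" and "rotation" of the camera in the world; the wrist camera has in their place "tool_from_camera" (4x4, takes a point from camera to tool coordinates, whose origin is the TCP and whose axes are the flange's). Camera axes: x right, y down, z forward; pixel columns grow to the right and rows downward; lengths in mm; the calibration is good to about 2 mm. A picture is of the moment at which its call begins: read the wrist's pose just before it.
- order.finish_job(): hands the job in, once; it reports no verdict.
The state is a dict: "time_s": time; "joints": joint angles; "dq": joint speeds; "tau": joint torques, N m; "eef_pos": TCP position; "ee_rot": TCP orientation; "force": force on the tool from outside, world axes, zero at the start; "wrist_torque": the same for the moment, N m; "grip_width": opening from 0.0 (shut) to 1.0 (fully open).
Only numpy, scipy, OpenCV 4.12 (cv2) and the standard library are available. Lean on these libraries where they do the work, as an engineer would, in place of code of your own. Each camera call takes 0.05 s, during which the arm holds its last target. There are 200 camera calls.

TASK

The gap of the little specimen press is to be photographed with the gauge in it: pull the red sprung shutter sideways by its knob out to its stop, so that the mouth is free, and leave it there. Then pick up the tapered gauge blade by its orange handle and slide it, lying flat on the grey lower plate and pointing straight in, under the middle of the upper plate until it just drags snugly and barely lifts the sprung plate, without forcing it further. Finish while holding it there, still gripped and at that depth, and leave the finds and the other things on the table where they are.

Things in the scene. Friction and masses are not known exactly. Their poses are not given: they have to be found in the camera images.
- press: Specimen press fixed to the table. Origin on the table under the upper plate's front lip; x points into the press (as the blade goes in), y to its left, z up. Grey lower plate: top at z = 30 mm, y -35..35, x -70 (open ledge before the mouth) to 110 mm, on a dark foot 8 mm high, 90 mm wide, x -75..120. Blue carrier and black screw head at x 25..110 reach 110 mm high.
- mouth (a point): Centre of the mouth: on top of the lower plate (30 mm above the table), straight below the front lip.
- lip (a point): Middle of the underside of the upper plate's front lip, a rounded aluminium edge 64 mm wide. Its height over mouth is the gap: 5 mm + carrier + upper_plate. Behind the lip the plate's underside is 2 mm higher, so only the lip touches the blade.
- carrier (a joint): Height in m (0 to 0.0035) to which the blue carrier of the upper plate has been set; a tight screw, differs each time and stays.
- upper_plate (a joint): Lift in m (0 to 0.008) of the aluminium upper plate against its light spring; 0 at rest. It presses on the blade with about 4 N at first touch plus 1.5 N per mm of lift and rises straight up as the taper goes under its lip; the blade then drags with some 5 to 12 N. Snug is a lift of about 0.5 to 2.5 mm; 4 mm is forced.
- shutter (a joint): Travel in m of the red shutter to the press's -y (right): 0 shut, 0.055 at its stop; starts nearly shut. A spring (1.2 N, at the stop 3.4 N) pulls it shut, 6 N of friction holds it where it is left; pulling out takes 7 to 10 N. Strip 6 mm thick over the lower plate before the lip (press x -16..-10, z 31..45 mm; y -70..24 mm when shut).
- shutter_knob (a point): Grip point on the shutter's upright round knob: 14 mm diameter, from 34 to 89 mm above the table; this point is on its axis at 70 mm. It stands 35 mm to the right of the lower plate when shut (press x = -13, y = -70 mm) and goes with the shutter.
- blade: Tapered steel blade with orange handle, flat on the table, 0.12 kg. Origin under the handle's centre, at the underside; x points to the tip. Handle 45 mm long (x), 16 wide, 42 high. Blade x 22.5..132.5 mm, 20 wide, flat underside level with the handle's; 2.5 mm thick at the tip, 1 mm more per 10 mm. First touches the lip when the tip is 10 x (gap - 2.5 mm) past it; each further 10 mm lifts it 1 mm.
- blade_tip (a point): Tip of the blade, in its middle, on the underside: 132.5 mm ahead of the handle's centre.
- long_bone: Bystander: tan bone 116 mm long (along its x), 22 mm high, lying left or right of the press, where the blade is not.
- short_bone: Bystander: tan bone 64 mm long, 16 mm high, near the robot.
- sherd: Bystander: terracotta sherd about 70 by 45 mm, 9 mm thick, near the robot.
- brush: Bystander: brush 170 mm long lying beyond the press; origin at its middle, underside.
- jar: Bystander: small jar, 56 mm diameter, 70 mm high, beyond the press.
- cup: Bystander: blue cup, 72 mm diameter, 80 mm high, at the right.
- scale_card: Bystander: black and yellow photo scale bar 100 by 30 mm, 8 mm thick, at the left.
Not all that is in view belongs to the job. What is shaped like the blade but blue is not meant.

How it is judged (in metres and radians):
On the way, in this order (a step that is already met when the one before it is completed fails the run):
1. the red shutter is pulled out to its stop (value of joint shutter above 0.051 m), for 0.2 s.
2. the blade is picked up by its handle, clear of the table, with the shutter left out (contact force between the fingers and blade above 2 N and height (world z) of blade above 0.015 m and value of joint shutter above 0.048 m), for 0.1 s.
3. the gripped blade lies in the mouth, its tip under the upper plate, shutter out (contact force between the fingers and blade above 2 N and value of joint shutter above 0.048 m and x of blade_tip in the frame of press above 0.012 m and y of blade_tip in the frame of press between -0.018 and 0.018 m and z of blade_tip in the frame of press between 0.026 and 0.036 m and angle between the x axis of blade and the x axis of press, either way round below 0.14 rad), for 0.1 s.
At the end, for the whole second after the job is handed in: Blade gripped, at rest, flat on the lower plate (0.1 rad), tip over 12 mm past the lip, within 18 mm of the middle, 0.14 rad of straight; upper plate presses on it (over 1.2 N), lifted 0.4 to 2.7 mm; shutter out over 48 mm; no bystander moved 30 mm (all of step 3 and contact force between blade and upper_plate above 1.2 N and contact force between blade and press above 0.3 N and value of joint upper_plate between 0.0004 and 0.0027 m and angle between blade's own z axis and vertical below 0.1 rad and linear speed of blade below 0.01 m/s and velocity of joint upper_plate below 0.01 m/s and distance of each of long_bone, short_bone, sherd, brush, jar, cup, scale_card from where it was at the start of the episode below 0.03 m); the arm keeps its last pose, push and grip.
It fails at once if the blade is forced in: the upper plate lifted by more than 4 mm (value of joint upper_plate above 0.004 m).
It fails at once if a bystander is moved by more than 30 mm (distance of any of long_bone, short_bone, sherd, brush, jar, cup, scale_card from where it was at the start of the episode above 0.03 m).
It also fails if it takes over 54 s, if anything falls off the work surface, if the arm or the gripper's body presses on something with over 40 N, if the wrist force passes 120 N, or if a joint passes its speed limit or range.

## Working session

There is one attempt and no reset: what is moved stays moved. The work goes in short steps, Python scripts to look and compute and a tool call to move; the robot and the scene stay as the last step left them, time stands still between calls to the robot, and variables do not carry over. Pictures are saved under pics/ and viewed, about 8 in all and at most 12, crops included, and the job is handed in when it is done.

Besides the shell and the picture viewer there is one more tool, called after "Emit:" by a JSON object that holds its "op" and its "data". play_rows: Moves the arm, as the interface text tells. Its arguments: {"type":"object","properties":{"deltas":{"type":"array","items":{"type":"array","items":{"type":"number"}}},"squeeze":{"type":"number"}},"required":["deltas"]}

```bash
mkdir -p pics
cat > h.py <<'E'
import numpy as np, cv2
from rig import sensors, capture, order, ctrl
from scipy.spatial.transform import Rotation as R
def pose():
    s=sensors.sense(); q=s['ee_rot']; return np.array(s['eef_pos']),R.from_quat([q[1],q[2],q[3],q[0]]).as_matrix(),s
def cam(n):
    p,Rm,s=pose(); c=capture(n)
    if n=='wrist':
        T=np.array(c['tool_from_camera']); c['C']=Rm@T[:3,:3]; c['o']=p+Rm@T[:3,3]
    else:
        M=np.array(c['rotation']); 
        if M.shape!=(3,3): M=R.from_quat([M[1],M[2],M[3],M[0]]).as_matrix()
        c['C']=M; c['o']=np.array(c['eye'])
    return c
def rays(c,uv):
    uv=np.asarray(uv,float).reshape(-1,2)
    K=np.array([[c['fx'],0,c['cx']],[0,c['fy'],c['cy']],[0,0,1]])
    u=cv2.undistortPoints(uv.reshape(-1,1,2),K,np.array([c['k1'],0,0,0,0.])).reshape(-1,2)
    return np.c_[u,np.ones(len(u))]
def plane(c,uv,z):
    d=rays(c,uv)@c['C'].T; return c['o']+d*((z-c['o'][2])/d[:,2])[:,None]
def cloud(c):
    v,u=np.mgrid[0:400,0:640]; r=rays(c,np.c_[u.ravel(),v.ravel()])
    P=c['o']+(r*c['z_map'].reshape(-1,1))@c['C'].T
    P[c['z_map'].ravel()<=0]=np.nan
    return P.reshape(400,640,3)
def save(c,n): cv2.imwrite('pics/'+n,c['pixels'][:,:,::-1])
def hsv(c): return cv2.cvtColor(c['pixels'],cv2.COLOR_RGB2HSV)
E
python3 - <<'E'
from h import *
for n in ('scene','top'):
    c=cam(n); save(c,n+'1.png'); P=cloud(c); print(n,c['o'],c['fx'],c['C'].round(2).tolist())
    H=hsv(c); 
    for nm,lo,hi in (('orange',8,20),('red',0,6),('red2',174,180),('blue',100,125)):
        m=((H[...,0]>=lo)&(H[...,0]<=hi)&(H[...,1]>140)&(H[...,2]>60)).astype(np.uint8)
        k,l,st,ce=cv2.connectedComponentsWithStats(m)
        for i in range(1,k):
            if st[i,4]>40: 
                q=P[l==i]; print(nm,st[i].tolist(),np.nanmedian(q,0).round(0),np.nanmax(q[:,2]).round(0))
print(pose()[2]); print(ctrl.tcp_to_grasp)
E
```

```text
scene [1497.56567118  540.42202598  880.63925842] 435.8008189566023 [[-0.48, 0.53, -0.7], [0.87, 0.28, -0.4], [-0.02, -0.8, -0.6]]
orange [414, 225, 12, 19, 143] [513. 326.  34.] 47.0
blue [0, 0, 98, 65, 3851] [  108. -2001.   261.] 407.0
blue [368, 0, 43, 9, 173] [-900. -349.  309.] 336.0
blue [545, 3, 34, 24, 174] [-900.  504.  321.] 384.0
blue [272, 6, 34, 63, 620] [ -910. -1061.   125.] 182.0
blue [368, 17, 35, 57, 687] [-909. -390.  133.] 182.0
blue [268, 73, 13, 12, 94] [-1081. -1279.  -326.] -295.0
blue [559, 74, 81, 18, 545] [-190.  685.  302.] 305.0
blue [331, 88, 27, 17, 287] [-987. -631. -308.] -293.0
blue [530, 98, 110, 84, 2796] [ 73. 671. 266.] 305.0
blue [469, 113, 28, 21, 393] [-991.  258. -306.] -293.0
blue [96, 167, 77, 28, 503] [ 725. -597.   22.] 47.0
blue [273, 215, 38, 27, 435] [720.  20.  87.] 108.0
blue [434, 218, 53, 21, 373] [416. 449.  13.] 47.0
top [ 395.71296923   15.25256063 1129.50205027] 404.62340670199694 [[-0.0, -0.99, 0.17], [-1.0, 0.0, -0.0], [0.0, -0.17, -0.99]]
orange [27, 85, 605, 315, 107609] [385. -95.  -0.] 204.0
red [305, 180, 35, 11, 87] [6
[... 169 characters left out ...]
.] 46.0
{'time_s': 0.1, 'joints': array([ 1.01362827e+00,  3.13420092e-01,  1.49836327e+00,  2.47412500e-05,
        1.33100619e+00, -2.23405335e-01]), 'dq': array([-0.00231696, -0.00274598, -0.00292781,  0.0003673 ,  0.00102526,
       -0.00043816]), 'tau': array([ 3.25818022e-03, -4.12903798e+01, -2.60138243e+01, -8.17453974e-05,
        3.06148075e-03, -5.29439387e-05]), 'eef_pos': array([171.87365006, 495.82548915, 230.77816534]), 'ee_rot': array([-2.38794089e-04,  1.66110721e-01,  9.86106926e-01, -5.48876088e-04]), 'force': array([ 0.74830617, -0.40787995,  1.20873944]), 'wrist_torque': array([ 0.04064436,  0.01667444, -0.02258728]), 'grip_width': 0.9993196761190217}
-18.700000000000003
```

View pics/scene1.png

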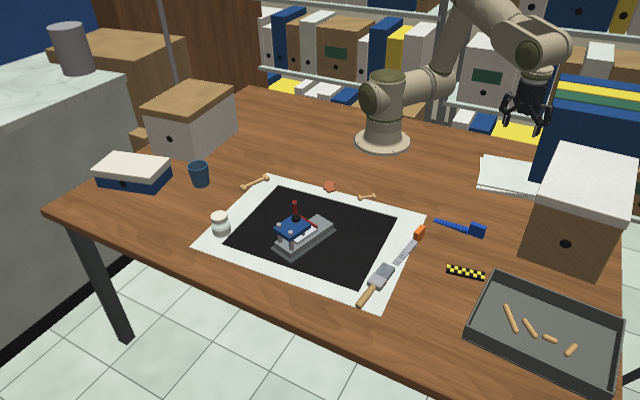

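View pics/top1.png

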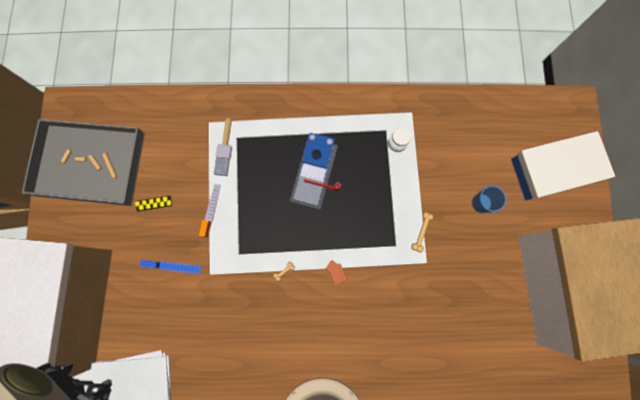

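Top view: the candidates are the orange-handled blade (handle 204,228; steel up to about 216,187) and the blue look-alike (170,266). The orange one is meant. The press is at about (316,172), its red knob to the right at (337,185), and the brush head at (222,158) is close to the blade's tip. Next I measure both coarsely.

Run:
```python
from h import *
t=cam('top'); s=cam('scene')
# orange handle by hue in window
for n,c,(u0,u1,v0,v1) in (('top',t,(190,230,180,245)),('scene',s,(405,435,215,250))):
    H=hsv(c);P=cloud(c);w=np.zeros((400,640),bool);w[v0:v1,u0:u1]=1
    m=w&(H[...,0]<=16)&(H[...,1]>190)&(H[...,2]>120)
    q=P[m]; v,u=np.nonzero(m); print(n,'handle px',u.min(),u.max(),v.min(),v.max(),m.sum(),'z max',np.nanpercentile(q[:,2],[50,95]))
    top=q[q[:,2]>36]; print(' top pts',len(top),top.mean(0).round(1) if len(top) else '', (top.min(0),top.max(0)))
P=cloud(t);H=hsv(t)
w=np.zeros((400,640),bool);w[182:225,203:224]=1
m=w&(P[...,2]>2)&(P[...,2]<20)&(H[...,1]<60); q=P[m][:,:2].astype(np.float32); print('blade',len(q),cv2.minAreaRect(q), q.min(0),q.max(0), P[m][:,2].mean())
# press lower plate z~30
w[:]=0;w[125:215,280:350]=1
m=w&(abs(P[...,2]-30)<5)&(H[...,1]<80); q=P[m][:,:2].astype(np.float32); print('plate',len(q),cv2.minAreaRect(q),np.median(P[m][:,2]))
for lo,hi in ((80,115),(40,70)):
    m=w&(P[...,2]>lo)&(P[...,2]<hi); q=P[m]; print(lo,hi,len(q),cv2.minAreaRect(q[:,:2].astype(np.float32)))
m=w&((H[...,0]<=5)|(H[...,0]>174))&(H[...,1]>130); q=P[m]; print('red'); print(np.c_[np.argwhere(m)[:,::-1],q.round(0)][::6])
a=cv2.resize(t['pixels'][120:280,130:350,::-1],None,fx=3.6,fy=3.6,interpolation=2); cv2.imwrite('pics/crop1.png',a)
```

```text
top handle px 199 208 219 236 43 z max [39.12855862 43.09171192]
 top pts 31 [512.2 318.7  40.2] (array([487.55925005, 308.90401154,  36.42455978]), array([534.20224671, 331.64294023,  46.99911356]))
scene handle px 415 417 232 240 3 z max [37.62322499 43.08054346]
 top pts 2 [529.9 315.1  40.7] (array([528.50231786, 314.98367577,  37.62322499]), array([531.26722576, 315.18562426,  43.68691218]))
blade 348 ((584.1160888671875, 298.1474914550781), (48.799888610839844, 120.39859008789062), 87.85063171386719) [524.2824  275.55447] [645.1346 324.2169] 7.035272356091932
plate 571 ((664.7885131835938, 24.198772430419922), (70.03380584716797, 171.45950317382812), 74.72310638427734) 29.90624810160989
80 115 832 ((686.3194580078125, 8.013317108154297), (161.53622436523438, 92.66220092773438), 6.672607898712158)
40 70 393 ((650.2916259765625, 2.5542068481445312), (113.199951171875, 49.501895904541016), 72.62328338623047)
red
[[304. 180. 640.  47.  48.]
 [307. 181. 638.  39.  46.]
 [310. 182. 635.  31.  44.]
 [312. 183. 633.  25.  40.]
 [318. 183. 632.   9.  44.]
 [316. 184. 630.  14.  40.]
 [322. 184. 629.  -2.  46.]
 [337. 184. 620. -41.  87.]
 [323. 185. 626.  -5.  48.]
 [329. 185. 626. -21.  49.]
 [338. 185. 618. -43.  87.]
 [327. 186. 624. -16.  41.]
 [333. 186. 632. -34.   3.]
 [327. 187. 622. -16.  39.]
 [333. 187. 620. -32.  50.]
 [330. 188. 620. -24.  37.]
 [338. 188. 612. -44.  74.]
 [337. 189. 611. -42.  64.]]
```

View pics/crop1.png

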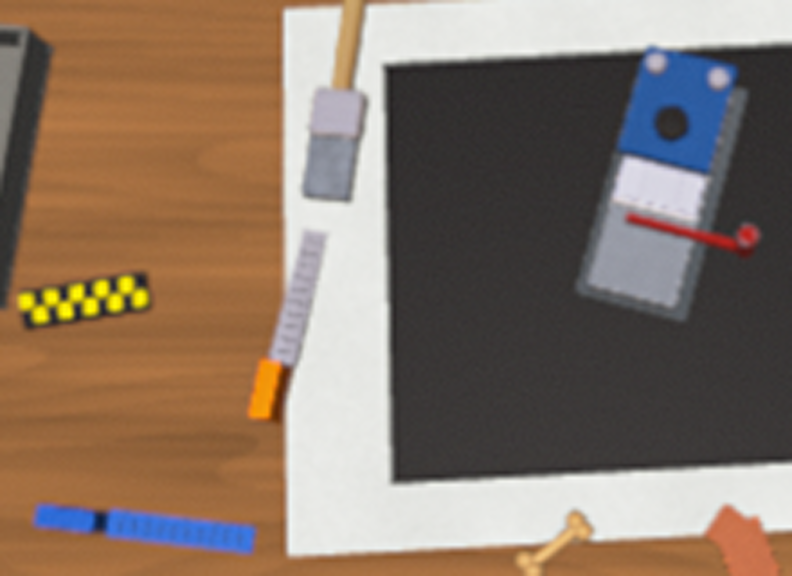

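The crop confirms it: orange handle at (265,390), steel pointing up to (316,232), the tip about 30 px short of the brush. The press opens toward the robot, with the knob at (748,236). I move so that the wrist camera can refine the blade and then the press.

Emit:
{"op": "play_rows", "data": {"deltas": [[0.6, -0.4, 0.3, 0, 0, 0, 1], [0.7, -0.4, 0.3, 0, 0, 0, 1], [0.7, -0.4, 0.3, 0, 0, 0, 1], [0.7, -0.4, 0.3, 0, 0, 0, 1], [0.7, -0.4, 0.3, 0, 0, 0, 1], [0.7, -0.4, 0.2, 0, 0, 0, 1], [0.7, -0.4, 0.2, 0, 0, 0, 1], [0.7, -0.4, 0.2, 0, 0, 0, 1]]}}

```text
time_s: 0.87
eef_pos: [393.2, 367.0, 315.7]
ee_rot: [-0.0, 0.166, 0.986, -0.0]
force: [-0.0, 0.6, -0.7]
grip_width: 1.001
```

Emit:
{"op": "play_rows", "data": {"deltas": [[0.6, -0.6, 0.1, 0, 0, 0, 1], [0.6, -0.6, 0, 0, 0, 0, 1], [0.4, -0.6, 0, 0, 0, 0, 1], [0, 0, 0, 0, 0, 0, 1], [0, 0, 0, 0, 0, 0, 1]]}}

```text
time_s: 1.28
eef_pos: [456.6, 295.1, 318.9]
ee_rot: [-0.0, 0.167, 0.986, -0.0]
force: [0.3, -0.3, -0.0]
grip_width: 1.0
```

Run:
```python
from h import *
p,Rm,s=pose(); print(p,Rm.round(3).tolist(),s['time_s'])
c=cam('wrist'); save(c,'w1.png'); print(c['o'],np.array(c['tool_from_camera']).round(2).tolist(),c['fx'])
np.savez('w1.npz',**{k:c[k] for k in c})
```

```text
[456.59812822 295.09768261 318.91896481] [[-0.944, 0.33, -0.001], [0.33, 0.944, -0.0], [0.001, -0.0, -1.0]] 1.2833
[391.34999793 318.11737081 461.84789225] [[-0.0, -0.96, -0.27, 69.29], [1.0, -0.0, 0.0, 0.15], [-0.0, -0.27, 0.96, -142.88], [0.0, 0.0, 0.0, 1.0]] 302.1282143466951
```

View pics/w1.png

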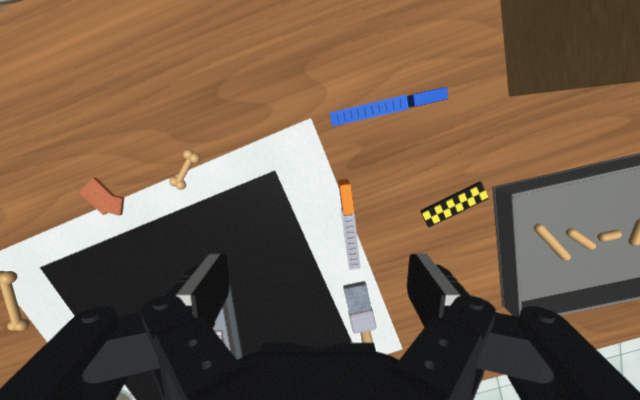

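The wrist view shows the handle at (346,197), the blade tip at (353,268) and the brush head at (357,297). Now the press view.

Emit:
{"op": "play_rows", "data": {"deltas": [[0.3, -0.7, 0, 0, 0, 0, 1], [0.3, -0.9, 0, 0, 0, 0, 1], [0.3, -0.9, -0.1, 0, 0, 0, 1], [0.3, -0.9, -0.2, 0, 0, 0, 1], [0.3, -0.9, -0.2, 0, 0, 0.2, 1], [0.3, -0.9, -0.2, 0, 0, 0.2, 1], [0.3, -0.9, -0.2, 0, 0, 0.2, 1], [0.3, -0.8, -0.1, 0, 0, 0, 1]]}}

```text
time_s: 2.0
eef_pos: [551.9, 19.3, 278.5]
ee_rot: [-0.001, 0.134, 0.991, 0.0]
force: [-0.0, 0.5, -0.4]
grip_width: 0.996
```

Emit:
{"op": "play_rows", "data": {"deltas": [[0, 0, 0, 0, 0, 0, 1], [0, 0, 0, 0, 0, 0, 1]]}}

```text
time_s: 2.17
eef_pos: [552.1, 19.9, 278.8]
ee_rot: [-0.0, 0.136, 0.991, 0.0]
force: [0.8, 0.7, 0.7]
grip_width: 1.001
```

Run:
```python
from h import *
c=cam('wrist'); save(c,'w2.png'); np.savez('w2.npz',**c); print(pose()[0],pose()[1].round(3).tolist())
a=np.load('w1.npz')
H=hsv(a); P=cloud(a)
m=(H[...,0]>=5)&(H[...,0]<=16)&(H[...,1]>190)&(H[...,2]>100); m[:,:325]=0;m[:,370:]=0;m[:170]=0;m[230:]=0
v,u=np.nonzero(m); uv=np.c_[u,v]; q=P[m]; print('handle',len(uv),u.min(),u.max(),v.min(),v.max()); tp=q[q[:,2]>38]; print('z',np.percentile(q[:,2],[5,50,95])); 
print(cv2.minAreaRect(tp[:,:2].astype(np.float32)),tp.mean(0))
print('plane42',cv2.minAreaRect(plane(a,uv,42)[:,:2].astype(np.float32)))
w=np.zeros((400,640),bool); w[218:272,335:364]=1
m=w&(H[...,1]<70)&(H[...,2]<215)&(H[...,2]>80)
v,u=np.nonzero(m); pl=plane(a,np.c_[u,v],6)[:,:2].astype(np.float32); print('blade n',len(pl),cv2.minAreaRect(pl),'z',np.nanmedian(P[m][:,2]))
m2=w&(P[...,2]>1.5)&(P[...,2]<20); q=P[m2]; print(len(q)); print(cv2.minAreaRect(q[:,:2].astype(np.float32)))
print(cv2.fitLine(q[:,:2].astype(np.float32),1,0,.01,.01).ravel())
```

```text
[551.90320213  20.9532415  279.283838  ] [[-0.964, 0.267, -0.0], [0.267, 0.964, 0.0], [0.0, 0.0, -1.0]]
handle 217 339 353 180 213
z [nan nan nan]
((508.8377990722656, 321.3134765625), (14.359896659851074, 42.11452865600586), 79.84651184082031) [511.38008004 320.5123529   42.38669532]
plane42 ((505.19085693359375, 321.8610534667969), (14.634387016296387, 49.742958068847656), 80.73605346679688)
blade n 637 ((593.7257080078125, 309.23004150390625), (27.756038665771484, 90.94672393798828), 79.67079162597656) z 8.134021180031766
931
((595.214111328125, 302.09100341796875), (47.31456756591797, 98.5655517578125), 71.70748138427734)
[ 9.8277408e-01 -1.8481110e-01  6.1707080e+02  2.9862747e+02]
```

View pics/w2.png

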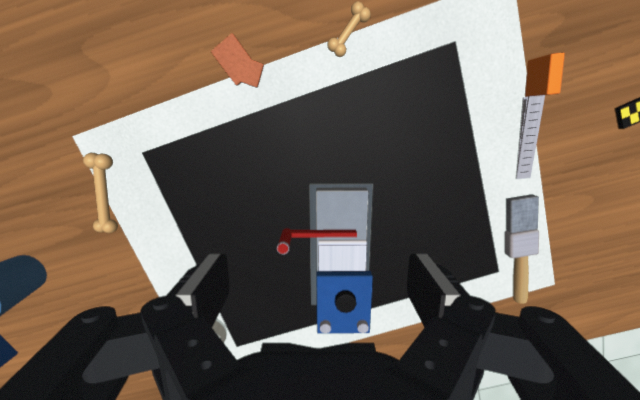

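The wrist view shows the press nearly aligned with the tool: lower plate at u 317–368, v 190–235, red strip along v≈234, knob top at (283,248). Next: the plate frame and the knob.

Run:
```python
from h import *
c=dict(np.load('w2.npz')); t=cam('top')
for n,c,win,kw in (('w',c,(305,385,180,275),(270,296,235,262)),('top',t,(285,345,155,215),(332,345,178,195))):
    H=hsv(c);P=cloud(c); w=np.zeros((400,640),bool); w[win[2]:win[3],win[0]:win[1]]=1
    m=w&(abs(P[...,2]-30)<4)&(H[...,1]<70); q=P[m]
    r=cv2.minAreaRect(q[:,:2].astype(np.float32)); print(n,'plate z',np.median(q[:,2]),len(q),r,cv2.boxPoints(r).round(1).tolist())
    red=((H[...,0]<=6)|(H[...,0]>172))&(H[...,1]>120)
    v,u=np.nonzero(red&w&(P[...,2]>30)&(P[...,2]<58)); pl=plane(c,np.c_[u,v],45)[:,:2].astype(np.float32); print(' strip',len(pl),cv2.minAreaRect(pl) if len(pl) else '')
    w[:]=0; w[kw[2]:kw[3],kw[0]:kw[1]]=1
    m=w&(P[...,2]>84)&(P[...,2]<95); q=P[m]; v,u=np.nonzero(m); print(' knob top',len(q),q.mean(0).round(1),(u.mean(),v.mean()),plane(c,[[u.mean(),v.mean()]],89).round(1), q.min(0).round(),q.max(0).round())
    w[:]=0; w[win[2]:win[3],win[0]:win[1]]=1
    # upper plate: bright near lip
    m=w&(P[...,2]>33)&(P[...,2]<70)&(H[...,1]<50)&(H[...,2]>150); q=P[m]
    print(' upper',len(q),np.percentile(q[:,2],[10,50,90]) if len(q) else '',cv2.minAreaRect(q[:,:2].astype(np.float32)) if len(q) else '')
```

```text
w plate z 30.521009904421135 2317 ((638.6454467773438, 29.828767776489258), (69.71530151367188, 117.7338638305664), 74.48780059814453) [[572.5999755859375, 12.0], [686.0, -19.5], [704.7000122070312, 47.70000076293945], [591.2000122070312, 79.19999694824219]]
 strip 359 ((631.2843627929688, 15.967016220092773), (68.08787536621094, 9.963204383850098), 74.39373016357422)
 knob top 117 [616.3 -41.2  88.8] (np.float64(282.4957264957265), np.float64(247.6153846153846)) [[616.2 -41.2  89. ]] [610. -48.  84.] [625. -35.  91.]
 upper 1437 [47.53145422 50.07980834 51.18253705] ((634.739013671875, 30.79572105407715), (63.887691497802734, 104.40859985351562), 74.78533172607422)
top plate z 29.776630271957856 47 ((586.0648193359375, 46.868045806884766), (69.64364624023438, 16.007413864135742), 66.05008697509766) [[564.5999755859375, 18.299999237060547], [579.2000122070312, 11.800000190734863], [607.5, 75.4000015258789], [592.9000244140625, 81.9000015258789]]Traceback (most recent call last):
  File "<stdin>", line 8, in <module>
  File "h.py", line 21, in plane
    d=rays(c,uv)@c['C'].T; return c['o']+d*((z-c['o'][2])/d[:,2])[:,None]
      ~~~~^^^^^^
  File "h.py", line 18, in rays
    u=cv2.undistortPoints(uv.reshape(-1,1,2),K,np.array([c['k1'],0,0,0,0.])).reshape(-1,2)
      ~~~~~~~~~~~~~~~~~~~^^^^^^^^^^^^^^^^^^^^^^^^^^^^^^^^^^^^^^^^^^^^^^^^^^^
cv2.error: OpenCV(4.12.0) /io/opencv/modules/calib3d/src/undistort.dispatch.cpp:347: error: (-215:Assertion failed) CV_IS_MAT(_src) && CV_IS_MAT(_dst) && (_src->rows == 1 || _src->cols == 1) && (_dst->rows == 1 || _dst->cols == 1) && _src->cols + _src->rows - 1 == _dst->rows + _dst->cols - 1 && (CV_MAT_TYPE(_src->type) == CV_32FC2 || CV_MAT_TYPE(_src->type) == CV_64FC2) && (CV_MAT_TYPE(_dst->type) == CV_32FC2 || CV_MAT_TYPE(_dst->type) == CV_64FC2) in function 'cvUndistortPointsInternal'
```

Press yaw is -15.5°, the mouth is at about (649,27), and the knob axis at (616,-41) with its top at 89 mm. That fits the geometry with about 4 mm of travel. I descend onto the knob.

Emit:
{"op": "play_rows", "data": {"deltas": [[0.3, -0.3, -0.3, 0, 0, 0, 0], [0.5, -0.5, -0.5, 0, 0, 0, 0], [0.5, -0.5, -0.6, 0, 0, 0, 0], [0.3, -0.25, -0.7, 0, 0, 0, 0], [0, 0, -0.8, 0, 0, 0, 0], [0, 0, -0.8, 0, 0, 0, 0], [0, 0, -0.6, 0, 0, 0, 0], [0, 0, -0.3, 0, 0, 0, 0]]}}

```text
time_s: 2.93
eef_pos: [614.7, -39.8, 92.4]
ee_rot: [-0.002, 0.134, 0.991, 0.0]
force: [0.2, -0.2, -0.7]
grip_width: 0.498
```

Emit:
{"op": "play_rows", "data": {"deltas": [[0, 0, 0, 0, 0, 0, 0], [0, 0, 0, 0, 0, 0, 0]]}}

```text
time_s: 3.1
eef_pos: [616.5, -41.0, 96.5]
ee_rot: [0.001, 0.134, 0.991, -0.0]
force: [0.1, -0.5, 0.0]
grip_width: 0.501
```

Emit:
{"op": "play_rows", "data": {"deltas": [[0, 0, -0.4, 0, 0, 0, 0], [0, 0, -0.4, 0, 0, 0, 0], [0, 0, -0.2, 0, 0, 0, 0], [0, 0, 0, 0, 0, 0, 0], [0, 0, 0, 0, 0, 0, -1], [0, 0, 0, 0, 0, 0, -1], [0, 0, 0, 0, 0, 0, -1], [0, 0, 0, 0, 0, 0, -1]], "squeeze": 50}}

```text
time_s: 3.77
eef_pos: [616.8, -42.0, 56.9]
ee_rot: [0.001, 0.135, 0.991, -0.0]
force: [0.2, 1.0, 7.8]
grip_width: 0.148
```

Emit:
{"op": "play_rows", "data": {"deltas": [[0, 0, 0, 0, 0, 0, -1], [0, 0, 0, 0, 0, 0, -1], [0, 0, 0, 0, 0, 0, -1]]}}

```text
time_s: 4.02
eef_pos: [616.8, -42.0, 56.9]
ee_rot: [0.001, 0.135, 0.991, -0.0]
force: [-1.5, 1.5, 6.7]
grip_width: 0.146
```

Emit:
{"op": "play_rows", "data": {"deltas": [[-0.04, -0.15, 0, 0, 0, 0, -1], [-0.06, -0.22, 0, 0, 0, 0, -1], [-0.06, -0.22, 0, 0, 0, 0, -1], [-0.06, -0.22, 0, 0, 0, 0, -1], [-0.06, -0.22, 0, 0, 0, 0, -1], [-0.04, -0.14, 0, 0, 0, 0, -1], [0, 0, 0, 0, 0, 0, -1], [0, 0, 0, 0, 0, 0, -1]]}}

```text
time_s: 4.68
eef_pos: [604.1, -88.9, 56.9]
ee_rot: [0.001, 0.135, 0.991, 0.0]
force: [-0.5, 1.3, 7.2]
grip_width: 0.148
```

Emit:
{"op": "play_rows", "data": {"deltas": [[-0.015, -0.05, 0, 0, 0, 0, -1], [-0.015, -0.05, 0, 0, 0, 0, -1], [0, 0, 0, 0, 0, 0, -1], [0, 0, 0, 0, 0, 0, -1]]}}

```text
time_s: 5.02
eef_pos: [603.5, -90.8, 56.8]
ee_rot: [0.002, 0.135, 0.991, 0.002]
force: [4.6, 12.0, 4.6]
grip_width: 0.144
```

The force rose and motion stopped 50.6 mm from the start, so the shutter is at its stop. I release and lift straight up.

Emit:
{"op": "play_rows", "data": {"deltas": [[0.01, 0.03, 0, 0, 0, 0, -1], [0, 0, 0, 0, 0, 0, -0.5], [0, 0, 0, 0, 0, 0, -0.1], [0, 0, 0, 0, 0, 0, 0], [0, 0, 0.3, 0, 0, 0, 0], [0, 0, 0.6, 0, 0, 0, 0], [0, 0, 0.8, 0, 0, 0, 0], [0, 0, 0.9, 0, 0, 0, 0]]}}

```text
time_s: 5.68
eef_pos: [601.7, -91.6, 160.4]
ee_rot: [-0.001, 0.135, 0.991, 0.0]
force: [0.8, 0.0, 0.1]
grip_width: 0.501
```

Emit:
{"op": "play_rows", "data": {"deltas": [[-0.3, 0.6, 0.9, 0, 0, 0, 0], [-0.5, 0.8, 0.3, 0, 0, 0, 0], [-0.5, 0.8, 0, 0, 0, 0, 0], [-0.4, 0.8, 0, 0, 0, 0, 0], [-0.4, 0.8, 0, 0, 0, 0, 0], [-0.4, 0.9, 0, 0, 0, 0.2, 0], [-0.4, 0.9, 0, 0, 0, 0.2, 0], [-0.3, 0.9, 0, 0, 0, 0.2, 0]]}}

```text
time_s: 6.35
eef_pos: [473.9, 168.0, 205.8]
ee_rot: [0.0, 0.104, 0.995, 0.0]
force: [1.0, -0.3, 0.3]
grip_width: 0.5
```

Emit:
{"op": "play_rows", "data": {"deltas": [[0, 0.9, 0, 0, 0, 0.2, 0], [0, 0.9, 0, 0, 0, 0, 0], [0, 0.9, 0, 0, 0, 0, 0], [0, 0.5, 0, 0, 0, 0, 0], [0, 0, 0, 0, 0, 0, 0], [0, 0, 0, 0, 0, 0, 0]]}}

```text
time_s: 6.85
eef_pos: [475.1, 295.1, 205.2]
ee_rot: [0.0, 0.093, 0.996, -0.0]
force: [-0.2, -0.4, -0.2]
grip_width: 0.5
```

```bash
cat > b.py <<'E'
from h import *
c=cam('wrist'); p,Rm,s=pose(); print(p,'heading deg',np.degrees(np.arctan2(-Rm[1,0],-Rm[0,0])),s['time_s'])
H=hsv(c);P=cloud(c)
m=((H[...,0]>=5)&(H[...,0]<=16)&(H[...,1]>190)&(H[...,2]>90)).astype(np.uint8)
k,l,st,ce=cv2.connectedComponentsWithStats(m); 
for i in range(1,k):
    if st[i,4]>60: print(st[i].tolist(),np.nanmedian(P[l==i],0).round(0))
i=1+np.argmax(st[1:,4]); q=P[l==i]; tp=q[(q[:,2]>38)&(q[:,2]<47)]
r=cv2.minAreaRect(tp[:,:2].astype(np.float32)); print('handle top z',np.median(tp[:,2]),len(tp),r)
hc=np.array(r[0]); d=np.hypot(P[...,0]-hc[0],P[...,1]-hc[1])
m=(P[...,2]>2)&(P[...,2]<18)&(H[...,1]<90)&(d>28)&(d<145)&(P[...,0]>hc[0])&(abs(P[...,1]-hc[1]+.25*(P[...,0]-hc[0]))<28)
b=P[m]; print('blade',len(b),cv2.minAreaRect(b[:,:2].astype(np.float32)))
f=cv2.fitLine(b[:,:2].astype(np.float32),cv2.DIST_HUBER,0,.01,.01).ravel(); f=f*np.sign(f[0]); print('line deg',np.degrees(np.arctan2(f[1],f[0])),f)
cv2.drawContours(c['pixels'],cv2.findContours(m.astype(np.uint8),0,1)[0],-1,(0,255,0),1)
save(c,'w3.png')
t=cam('top'); H=hsv(t);P=cloud(t); m=np.zeros((400,640),bool); m[170:210,325:375]=1
m&=(P[...,2]>78)&(P[...,2]<97)&((H[...,0]<8)|(H[...,0]>170)); print('knob',P[m].mean(0).round(1),m.sum())
E
python3 b.py
```

```text
[475.26267479 294.3172311  205.13310566] heading deg -10.710860453829248 6.9
[339, 187, 16, 47, 599] [506. 321.  42.]
handle top z 42.41487958624887 496 ((508.77032470703125, 320.823974609375), (15.188859939575195, 43.01347732543945), 80.68894958496094)
blade 1350 ((584.5413818359375, 301.1448059082031), (52.92689514160156, 132.41305541992188), 77.06165313720703)
line deg -9.027891 [ 9.8761207e-01 -1.5691525e-01  5.8920502e+02  3.0359082e+02]
knob [604.4 -89.   88.2] 27
```

View pics/w3.png

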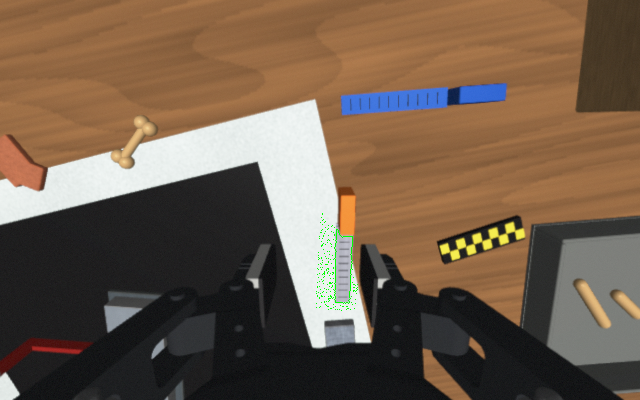

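The shutter knob now stands at (604,-89), about 53–55 mm of travel. The handle top is at (509,321), z 42, yaw about -9.3° (pixels 339–355, 187–234). I descend onto the handle.

Emit:
{"op": "play_rows", "data": {"deltas": [[0.28, 0.22, -0.3, 0, 0, 0.23, 0], [0.28, 0.22, -0.6, 0, 0, 0, 0], [0.28, 0.22, -0.7, 0, 0, 0, 0], [0, 0, -0.8, 0, 0, 0, 0], [0, 0, -0.8, 0, 0, 0, 0], [0, 0, -0.7, 0, 0, 0, 0], [0, 0, -0.5, 0, 0, 0, 0], [0, 0, -0.3, 0, 0, 0, 0]]}}

```text
time_s: 7.62
eef_pos: [508.4, 319.4, 14.6]
ee_rot: [-0.001, 0.082, 0.997, -0.001]
force: [-0.3, 1.0, 0.1]
grip_width: 0.5
```

Emit:
{"op": "play_rows", "data": {"deltas": [[0, 0, -0.15, 0, 0, 0, 0], [0, 0, 0, 0, 0, 0, 0], [0, 0, 0, 0, 0, 0, 0]]}}

```text
time_s: 7.87
eef_pos: [509.7, 320.9, 11.9]
ee_rot: [0.001, 0.082, 0.997, 0.0]
force: [0.9, -0.5, 0.5]
grip_width: 0.498
```

Emit:
{"op": "play_rows", "data": {"deltas": [[0, 0, 0, 0, 0, 0, -1], [0, 0, 0, 0, 0, 0, -1], [0, 0, 0, 0, 0, 0, -1], [0, 0, 0, 0, 0, 0, -1], [0, 0, 0, 0, 0, 0, -1], [0, 0, 0, 0, 0, 0, -1], [0, 0, 0, 0, 0, 0, -1]], "squeeze": 70}}

```text
time_s: 8.45
eef_pos: [509.6, 321.3, 12.1]
ee_rot: [0.001, 0.081, 0.997, 0.0]
force: [-1.3, -1.5, 6.6]
grip_width: 0.177
```

Emit:
{"op": "play_rows", "data": {"deltas": [[0, 0, 0.2, 0, 0, 0, -1], [0, 0, 0.4, 0, 0, 0, -1], [0, 0, 0.6, 0, 0, 0, -1], [0, 0, 0.6, 0, 0, 0, -1], [0, 0, 0.3, 0, 0, 0, -1], [0, 0, 0, 0, 0, 0, -1], [0, 0, 0, 0, 0, 0, -1]]}}

```text
time_s: 9.03
eef_pos: [508.7, 321.1, 94.5]
ee_rot: [0.0, 0.081, 0.997, 0.0]
force: [-0.9, -0.5, -2.7]
grip_width: 0.176
```

Run:
```python
from h import *
p,Rm,s=pose(); print(p,'heading',np.degrees(np.arctan2(-Rm[1,0],-Rm[0,0])),s['force'],s['grip_width'])
c=cam('wrist'); P=cloud(c); save(c,'w4.png')
H=hsv(c); m=((H[...,0]>=5)&(H[...,0]<=16)&(H[...,1]>190)&(H[...,2]>90)).astype(np.uint8)
k,l,st,ce=cv2.connectedComponentsWithStats(m)
for i in range(1,k):
    if st[i,4]>60: print(st[i].tolist(),np.nanmedian(P[l==i],0).round(1),cv2.minAreaRect(P[l==i][:,:2].astype(np.float32)))
```

```text
[508.71120537 321.06128881  94.50191234] heading -9.342054296017418 [-0.93343987 -0.45432118 -2.65167621] 0.1755342462828811
[299, 212, 39, 121, 4246] [500.8 322.3 124.6] ((508.3340759277344, 321.2158203125), (14.445793151855469, 44.9805908203125), 78.5270004272461)
```

View pics/w4.png

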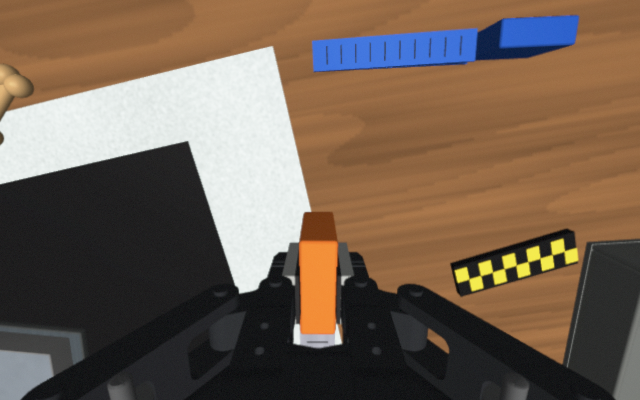

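Held level and straight: handle centred under the TCP, underside about 12 mm below TCP height. I carry it over to the front of the press and turn it to -15.5°.

Emit:
{"op": "play_rows", "data": {"deltas": [[-0.05, -0.5, 0, 0, 0, -0.1, -1], [-0.05, -0.8, 0, 0, 0, -0.14, -1], [-0.05, -0.9, 0, 0, 0, -0.14, -1], [-0.05, -0.9, 0, 0, 0, -0.14, -1], [-0.05, -0.9, 0, 0, 0, -0.14, -1], [-0.05, -0.9, 0, 0, 0, -0.14, -1], [-0.05, -0.85, 0, 0, 0, -0.13, -1], [-0.05, -0.52, 0, 0, 0, -0.1, -1]]}}

```text
time_s: 9.75
eef_pos: [491.8, 67.6, 93.3]
ee_rot: [-0.001, 0.136, 0.991, -0.0]
force: [-0.1, 0.9, -2.5]
grip_width: 0.176
```

Emit:
{"op": "play_rows", "data": {"deltas": [[0, 0, -0.2, 0, 0, 0, -1], [0, 0, -0.3, 0, 0, 0, -1], [0, 0, -0.3, 0, 0, 0, -1], [0, 0, -0.2, 0, 0, 0, -1], [0, 0, -0.1, 0, 0, 0, -1], [0, 0, 0, 0, 0, 0, -1], [0, 0, 0, 0, 0, 0, -1]]}}

```text
time_s: 10.33
eef_pos: [492.8, 70.6, 50.6]
ee_rot: [-0.0, 0.135, 0.991, -0.0]
force: [-0.2, 0.2, -1.1]
grip_width: 0.177
```

```bash
cat > f.py <<'E'
from h import *
O=np.array([649.4,26.9]);a=np.radians(-15.5);e=np.array([np.cos(a),np.sin(a)]);n=np.array([-e[1],e[0]])
p,Rm,s=pose(); f=np.array(s['force']); d=p[:2]-O
print('tcp',p.round(1),'tip press x,y',(d@e+132.5).round(1),(d@n).round(1),'heading',np.degrees(np.arctan2(-Rm[1,0],-Rm[0,0])).round(2),'F e,n,z',(f[:2]@e).round(1),(f[:2]@n).round(1),f[2].round(1),'M',np.round(s['wrist_torque'],2),s['time_s'])
E
python3 f.py
python3 - <<'E'
from f import *
c=cam('top'); save(c,'t2.png'); P=cloud(c)
q=P.reshape(-1,3); d=q[:,:2]-O; x=d@e;y=d@n
m=(x>4)&(x<20)&(abs(y)<25)&(q[:,2]>35)&(q[:,2]<70); print('upper plate top z',np.median(q[m][:,2]).round(2),m.sum())
H=hsv(c).reshape(-1,3); m=(q[:,2]>75)&(q[:,2]<97)&((H[:,0]<8)|(H[:,0]>170))&(abs(x+13)<15)&(y<-50); print('knob press',x[m].mean(),y[m].mean(),m.sum())
a=cv2.resize(c['pixels'][110:260,220:400,::-1],None,fx=4,fy=4,interpolation=2); cv2.imwrite('pics/crop2.png',a)
E
```

```text
tcp [492.8  70.6  50.6] tip press x,y -30.0 0.2 heading -15.5 F e,n,z -0.2 0.1 -1.1 M [-0.04  0.05 -0.01] 10.3333
tcp [492.8  70.6  50.6] tip press x,y -30.0 0.2 heading -15.5 F e,n,z -0.2 0.1 -1.1 M [-0.04  0.05 -0.01] 10.3333
upper plate top z 50.03 102
knob press -12.796221750982971 -123.59907814434925 29
```

View pics/crop2.png

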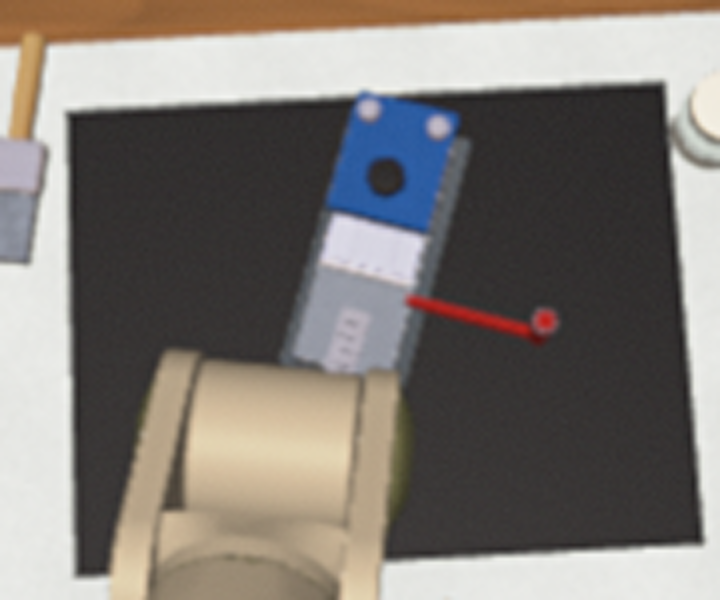

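Top crop: the shutter is out (knob at 544,320), the mouth is free, and the blade tip (350,312) points in, centred. I lower it onto the ledge.

Emit:
{"op": "play_rows", "data": {"deltas": [[0, 0, -0.07, 0, 0, 0, -1], [0, 0, -0.06, 0, 0, 0, -1], [0, 0, -0.03, 0, 0, 0, -1], [0, 0, 0, 0, 0, 0, -1], [0, 0, 0, 0, 0, 0, -1]]}}

```text
time_s: 10.8
eef_pos: [492.9, 70.3, 44.3]
ee_rot: [-0.0, 0.135, 0.991, -0.0]
force: [-0.1, -0.2, -1.4]
grip_width: 0.175
```

Emit:
{"op": "play_rows", "data": {"deltas": [[0, 0, -0.02, 0, 0, 0, -1], [0, 0, 0, 0, 0, 0, -1], [0, 0, 0, 0, 0, 0, -1]]}}

```text
time_s: 11.05
eef_pos: [492.9, 70.3, 43.5]
ee_rot: [0.0, 0.135, 0.991, 0.0]
force: [0.5, 0.7, -1.1]
grip_width: 0.175
```

Emit:
{"op": "play_rows", "data": {"deltas": [[0, 0, -0.02, 0, 0, 0, -1], [0, 0, 0, 0, 0, 0, -1], [0, 0, 0, 0, 0, 0, -1]]}}

```text
time_s: 11.3
eef_pos: [492.9, 70.3, 42.7]
ee_rot: [-0.0, 0.135, 0.991, -0.0]
force: [0.3, -0.3, -1.6]
grip_width: 0.176
```

Emit:
{"op": "play_rows", "data": {"deltas": [[0, 0, -0.02, 0, 0, 0, -1], [0, 0, 0, 0, 0, 0, -1], [0, 0, 0, 0, 0, 0, -1]]}}

```text
time_s: 11.55
eef_pos: [493.0, 70.3, 42.0]
ee_rot: [0.0, 0.135, 0.991, -0.0]
force: [-0.3, -0.1, -1.0]
grip_width: 0.174
```

Emit:
{"op": "play_rows", "data": {"deltas": [[0, 0, -0.01, 0, 0, 0, -1], [0, 0, 0, 0, 0, 0, -1], [0, 0, 0, 0, 0, 0, -1]]}}

```text
time_s: 11.8
eef_pos: [492.9, 70.3, 41.7]
ee_rot: [0.0, 0.135, 0.991, -0.0]
force: [-2.7, -0.3, 3.1]
grip_width: 0.176
```

Contact on the plate at TCP z 41.7 (about 4 N). I slide in to the lip.

Emit:
{"op": "play_rows", "data": {"deltas": [[0.19, -0.053, 0, 0, 0, 0, -1], [0.19, -0.053, 0, 0, 0, 0, -1], [0.19, -0.053, 0, 0, 0, 0, -1], [0.19, -0.053, 0, 0, 0, 0, -1], [0.19, -0.053, 0, 0, 0, 0, -1], [0, 0, 0, 0, 0, 0, -1], [0, 0, 0, 0, 0, 0, -1]]}}

```text
time_s: 12.38
eef_pos: [532.2, 59.3, 41.8]
ee_rot: [0.001, 0.135, 0.991, -0.0]
force: [1.8, -1.1, 2.3]
grip_width: 0.176
```

```bash
python3 f.py
```

```text
tcp [532.2  59.3  41.8] tip press x,y 10.9 -0.1 heading -15.54 F e,n,z 2.0 -0.6 2.3 M [-0.19 -0.61 -0.02] 12.3833
```

Emit:
{"op": "play_rows", "data": {"deltas": [[0.09, -0.025, 0, 0, 0, 0, -1], [0.09, -0.025, 0, 0, 0, 0, -1], [0.05, -0.013, 0, 0, 0, 0, -1], [0, 0, 0, 0, 0, 0, -1]]}}

```text
time_s: 12.72
eef_pos: [539.9, 57.4, 41.9]
ee_rot: [-0.0, 0.135, 0.991, 0.0]
force: [-3.7, 1.3, 8.8]
grip_width: 0.173
```

```bash
python3 f.py
```

```text
tcp [539.9  57.4  41.9] tip press x,y 18.9 0.1 heading -15.52 F e,n,z -3.9 0.2 8.8 M [0.05 0.29 0.  ] 12.7167
```

Emit:
{"op": "play_rows", "data": {"deltas": [[0, 0, 0.01, 0, 0, 0, -1], [0, 0, 0, 0, 0, 0, -1], [0, 0, 0, 0, 0, 0, -1]]}}

```text
time_s: 12.97
eef_pos: [539.9, 57.3, 42.0]
ee_rot: [-0.0, 0.135, 0.991, 0.0]
force: [-2.3, 1.6, 5.6]
grip_width: 0.175
```

```bash
python3 f.py
cat > u.py <<'E'
from f import *
zs=[]
for i in range(3):
    c=cam('top'); q=cloud(c).reshape(-1,3); d=q[:,:2]-O; x=d@e;y=d@n
    m=(x>4)&(x<20)&(abs(y)<25)&(q[:,2]>35)&(q[:,2]<70); zs.append(q[m][:,2].mean())
print('upper plate top z',np.mean(zs).round(2),m.sum())
E
python3 u.py
```

```text
tcp [539.9  57.3  42. ] tip press x,y 18.9 0.1 heading -15.52 F e,n,z -2.7 0.9 5.6 M [0.18 0.13 0.03] 12.9667
tcp [539.9  57.3  42. ] tip press x,y 18.9 0.1 heading -15.52 F e,n,z -2.7 0.9 5.6 M [0.18 0.13 0.03] 12.9667
upper plate top z 49.29 106
```

Emit:
{"op": "play_rows", "data": {"deltas": [[0.07, -0.02, 0, 0, 0, 0, -1], [0.07, -0.02, 0, 0, 0, 0, -1], [0, 0, 0, 0, 0, 0, -1]]}}

```text
time_s: 13.37
eef_pos: [545.7, 55.6, 42.0]
ee_rot: [-0.0, 0.135, 0.991, 0.0]
force: [-1.9, -0.0, 5.3]
grip_width: 0.178
```

```bash
python3 f.py
```

```text
tcp [545.7  55.6  42. ] tip press x,y 24.9 -0.0 heading -15.52 F e,n,z -1.8 -0.5 5.3 M [ 0.07  0.07 -0.02] 13.3667
```

Emit:
{"op": "play_rows", "data": {"deltas": [[0.04, -0.011, 0, 0, 0, 0, -1], [0.04, -0.011, 0, 0, 0, 0, -1], [0, 0, 0, 0, 0, 0, -1]]}}

```text
time_s: 13.62
eef_pos: [548.6, 54.8, 42.0]
ee_rot: [-0.0, 0.135, 0.991, 0.0]
force: [-3.1, 1.5, 7.1]
grip_width: 0.173
```

Emit:
{"op": "play_rows", "data": {"deltas": [[0.04, -0.011, 0, 0, 0, 0, -1], [0.04, -0.011, 0, 0, 0, 0, -1], [0, 0, 0, 0, 0, 0, -1]]}}

```text
time_s: 13.87
eef_pos: [551.8, 53.9, 42.0]
ee_rot: [-0.0, 0.135, 0.991, 0.0]
force: [-3.2, 1.5, 7.0]
grip_width: 0.175
```

Emit:
{"op": "play_rows", "data": {"deltas": [[0.04, -0.011, 0, 0, 0, 0, -1], [0.04, -0.011, 0, 0, 0, 0, -1], [0, 0, 0, 0, 0, 0, -1]]}}

```text
time_s: 14.12
eef_pos: [555.0, 53.1, 42.0]
ee_rot: [-0.0, 0.135, 0.991, 0.0]
force: [-4.1, 1.7, 7.1]
grip_width: 0.177
```

```bash
python3 f.py; python3 u.py
```

```text
tcp [555.   53.1  42. ] tip press x,y 34.6 -0.0 heading -15.52 F e,n,z -4.4 0.5 7.1 M [0.08 0.32 0.03] 14.1167
tcp [555.   53.1  42. ] tip press x,y 34.6 -0.0 heading -15.52 F e,n,z -4.4 0.5 7.1 M [0.08 0.32 0.03] 14.1167
upper plate top z 49.36 78
```

Emit:
{"op": "play_rows", "data": {"deltas": [[0.04, -0.011, 0.01, 0, 0, 0, -1], [0.04, -0.011, 0, 0, 0, 0, -1], [0, 0, 0, 0, 0, 0, -1]]}}

```text
time_s: 14.52
eef_pos: [558.5, 52.0, 42.1]
ee_rot: [-0.0, 0.135, 0.991, -0.0]
force: [-0.2, 0.2, 1.9]
grip_width: 0.176
```

Emit:
{"op": "play_rows", "data": {"deltas": [[0.04, -0.011, 0, 0, 0, 0, -1], [0.04, -0.011, 0, 0, 0, 0, -1], [0, 0, 0, 0, 0, 0, -1]]}}

```text
time_s: 14.77
eef_pos: [562.0, 51.0, 42.1]
ee_rot: [0.0, 0.135, 0.991, -0.0]
force: [-0.0, 0.4, -0.1]
grip_width: 0.181
```

```bash
python3 f.py; python3 u.py
```

```text
tcp [562.   51.   42.1] tip press x,y 41.8 -0.1 heading -15.53 F e,n,z -0.1 0.4 -0.1 M [-0.09 -0.17  0.  ] 14.7667
tcp [562.   51.   42.1] tip press x,y 41.8 -0.1 heading -15.53 F e,n,z -0.1 0.4 -0.1 M [-0.09 -0.17  0.  ] 14.7667
upper plate top z 49.99 23
```

Emit:
{"op": "play_rows", "data": {"deltas": [[0.04, -0.011, 0, 0, 0, 0, -1], [0.04, -0.011, 0, 0, 0, 0, -1], [0, 0, 0, 0, 0, 0, -1]]}}

```text
time_s: 15.17
eef_pos: [565.1, 50.2, 42.2]
ee_rot: [0.0, 0.135, 0.991, -0.0]
force: [0.0, -0.5, -1.3]
grip_width: 0.173
```

Emit:
{"op": "play_rows", "data": {"deltas": [[0.04, -0.011, 0, 0, 0, 0, -1], [0.04, -0.011, 0, 0, 0, 0, -1], [0, 0, 0, 0, 0, 0, -1]]}}

```text
time_s: 15.42
eef_pos: [568.3, 49.3, 42.3]
ee_rot: [0.0, 0.135, 0.991, -0.0]
force: [-0.2, -0.6, -2.0]
grip_width: 0.175
```

```bash
python3 f.py
```

```text
tcp [568.3  49.3  42.3] tip press x,y 48.4 -0.1 heading -15.53 F e,n,z -0.0 -0.6 -2.0 M [ 0.03  0.06 -0.01] 15.4167
```

Emit:
{"op": "play_rows", "data": {"deltas": [[0.035, -0.01, -0.003, 0, 0, 0, -1], [0.035, -0.01, 0, 0, 0, 0, -1], [0, 0, 0, 0, 0, 0, -1]]}}

```text
time_s: 15.67
eef_pos: [571.0, 48.6, 42.1]
ee_rot: [-0.0, 0.135, 0.991, 0.0]
force: [0.1, -0.0, -2.2]
grip_width: 0.173
```

Emit:
{"op": "play_rows", "data": {"deltas": [[0.035, -0.01, 0, 0, 0, 0, -1], [0.035, -0.01, 0, 0, 0, 0, -1], [0, 0, 0, 0, 0, 0, -1]]}}

```text
time_s: 15.92
eef_pos: [572.8, 48.1, 42.1]
ee_rot: [-0.001, 0.135, 0.991, 0.0]
force: [-6.8, 1.1, 2.6]
grip_width: 0.175
```

```bash
python3 f.py
```

```text
tcp [572.8  48.1  42.1] tip press x,y 53.1 0.0 heading -15.51 F e,n,z -6.9 -0.8 2.6 M [0.25 0.72 0.  ] 15.9167
```

Drag began at tip x of about 52 mm (gap about 7.7 mm, within 5–8.5). I advance about 13 mm past first touch for a lift of 1.3 mm.

Emit:
{"op": "play_rows", "data": {"deltas": [[0.05, -0.014, 0, 0, 0, 0, -1], [0.05, -0.014, 0, 0, 0, 0, -1], [0, 0, 0, 0, 0, 0, -1], [0, 0, 0, 0, 0, 0, -1]]}}

```text
time_s: 16.25
eef_pos: [576.8, 47.1, 42.1]
ee_rot: [-0.001, 0.135, 0.991, 0.0]
force: [-7.0, 2.0, 2.7]
grip_width: 0.18
```

```bash
python3 f.py
```

```text
tcp [576.8  47.1  42.1] tip press x,y 57.1 0.0 heading -15.51 F e,n,z -7.3 0.0 2.7 M [0.3  0.76 0.05] 16.25
```

Emit:
{"op": "play_rows", "data": {"deltas": [[0.05, -0.014, 0, 0, 0, 0, -1], [0.05, -0.014, 0, 0, 0, 0, -1], [0.05, -0.014, 0, 0, 0, 0, -1], [0, 0, 0, 0, 0, 0, -1], [0, 0, 0, 0, 0, 0, -1]]}}

```text
time_s: 16.67
eef_pos: [582.5, 45.5, 42.1]
ee_rot: [-0.002, 0.135, 0.991, 0.0]
force: [-8.3, 3.2, 4.0]
grip_width: 0.17
```

```bash
python3 f.py
```

```text
tcp [582.5  45.5  42.1] tip press x,y 63.1 0.1 heading -15.51 F e,n,z -8.8 0.9 4.0 M [0.32 0.98 0.02] 16.6667
```

Emit:
{"op": "play_rows", "data": {"deltas": [[0.04, -0.011, 0, 0, 0, 0, -1], [0.03, -0.008, 0, 0, 0, 0, -1], [0, 0, 0, 0, 0, 0, -1], [0, 0, 0, 0, 0, 0, -1], [0, 0, 0, 0, 0, 0, -1], [0, 0, 0, 0, 0, 0, -1]]}}

```text
time_s: 17.17
eef_pos: [585.0, 44.9, 42.1]
ee_rot: [-0.002, 0.135, 0.991, 0.0]
force: [-10.3, 3.1, 5.1]
grip_width: 0.173
```

```bash
python3 f.py
python3 - <<'E'
from f import *
c=cam('wrist'); save(c,'w5.png'); P=cloud(c); H=hsv(c); q=P.reshape(-1,3)
m=((H[...,0]>=5)&(H[...,0]<=16)&(H[...,1]>190)&(H[...,2]>90)).astype(np.uint8)
k,l,st,ce=cv2.connectedComponentsWithStats(m); i=1+np.argmax(st[1:,4]); h=P[l==i]; h=h[h[:,2]>np.nanmax(h[:,2])-6]
r=cv2.minAreaRect(h[:,:2].astype(np.float32)); d=np.array(r[0])-p[:2]; print('handle rel TCP e,n',d@e,d@n,r,np.median(h[:,2])-p[2])
for nm in ('scene','top'):
    c=cam(nm); q=cloud(c).reshape(-1,3); d=q[:,:2]-O; x=d@e;y=d@n; H=hsv(c).reshape(-1,3)
    u=(x>4)&(x<22)&(abs(y)<28)&(q[:,2]>44)&(q[:,2]<58)&(H[:,1]<60); print(nm,'upper z',q[u][:,2].mean(),u.sum())
    m=(q[:,2]>72)&(q[:,2]<97)&((H[:,0]<8)|(H[:,0]>170))&(abs(x+13)<15)&(y<-50); print('knob',x[m].mean(),y[m].mean(),m.sum())
    if nm=='scene': save(c,'s2.png'); cv2.imwrite('pics/s2c.png',cv2.resize(c['pixels'][130:300,200:400,::-1],None,fx=3.5,fy=3.5,interpolation=2))
E
```

```text
tcp [585.   44.9  42.1] tip press x,y 65.7 0.1 heading -15.5 F e,n,z -10.7 0.2 5.1 M [0.4  1.12 0.03] 17.1667
tcp [585.   44.9  42.1] tip press x,y 65.7 0.1 heading -15.5 F e,n,z -10.7 0.2 5.1 M [0.4  1.12 0.03] 17.1667
handle rel TCP e,n -0.34667278607045865 0.13420025047236947 ((584.7274169921875, 45.09288787841797), (15.754772186279297, 44.69841384887695), 73.60910034179688) 30.23299089138716
scene upper z 51.17034588453234 21
knob -12.019584649782615 -123.2770093582092 30
top upper z 51.36914172783463 1
knob -13.029338942995402 -123.56799289590977 30
```

View pics/s2c.png

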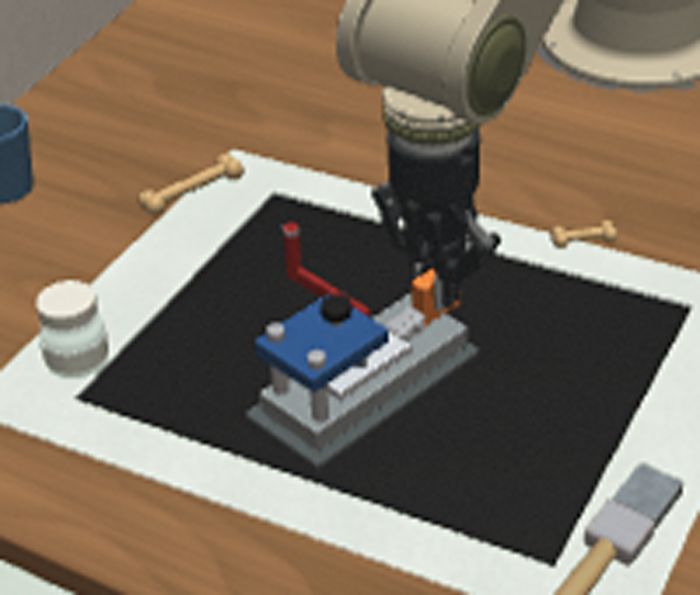

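View pics/w5.png

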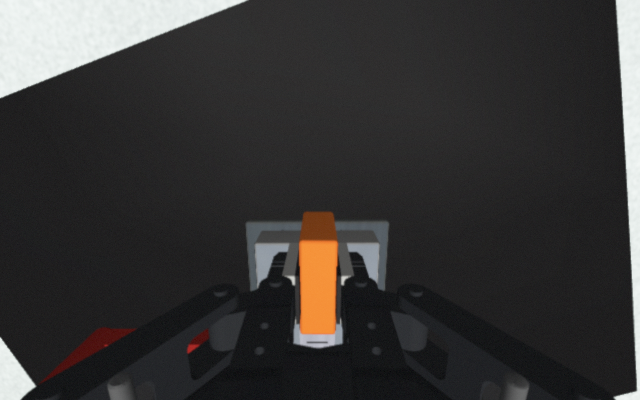

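The scene crop shows the blade in the mouth (430,295), the shutter out and the finds in place. The wrist view shows the handle centred at (318,285), not slipped. The estimated lift is about 1.3 mm, so I hand in.

```bash
python3 -c "
from h import *
print(order.finish_job())"
```

```text
the job is handed in; nothing more can be done
None
```

I pulled the red shutter out to its stop, picked up the orange-handled blade and slid it flat and straight under the lip. I handed the job in at about 17 s of the 54 s allowed, with the blade still gripped there. No verdict was reported.

Last checks before handing in:
- **Blade position:** the tip is about 66 mm past the lip and within 1 mm of the middle. Its heading matches the press at -15.5°, and it had not slipped in the grip.
- **Lift:** drag began with the tip about 52 mm past the lip, so the plate is lifted about 1.3 mm. Drag at the end was about 11 N, inside the 5–12 N expected.
- **Shutter:** the knob stands about 53.5 mm out on the cameras, while the pull itself suggested about 54.6 mm. Both are above the 48 mm needed.
- **Finds and other things:** none looked disturbed in the last pictures. I did not measure their positions again, and those pictures do not show all of them.

The camera check of the lift is weak. The arm hid most of the upper plate, and the few points left read about 51.2 mm against 49.3–50.0 mm before contact. That fits the estimated lift only to within about 1 mm, so the figure rests mainly on where the drag began.

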